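Unlock the sharps-bin guard and hold its gate wide

TASK

The full sharps bin is due for changing, so open its guard for the colleague who will lift it out: squeeze the red safety catch home, then squeeze the blue-tabbed grip latch and swing the clear gate past its detent until it stands wide open, at about a right angle to where it was shut. The gate springs back if let go, so finish while still holding it wide open; leave the bin and the other things on the bench where they are.

Things in the scene. Friction and masses are not known exactly. Their poses are not given: they have to be found in the camera images.
- holder: white steel sharps-bin holder fixed to the bench, base 190 deep x 232 wide x 6 mm; origin at the base's centre on the bench, -x is its front (the gate, 85 mm forward), +y the hinge side (hinge 100 mm off), -y the latch side; latch post with a slotted keeper 174 mm tall at 100 mm
- gate (a joint): clear gate in a white frame, 185 mm long from the hinge, rail top at 156 mm. rad: 0 shut, grows as the free end swings out to the front, clockwise from above, stop 1.75. A spring pulls it shut (1 N at the grip latch when shut, 2.2 N at a right angle). A ball-catch detent lies between 0.25 and 1.0 (4 N pull at the latch to pass). Let go, it swings back to 1.0 or less
- safety (a joint): red safety catch on the gate's top, value in m: 0 locked, 0.012 home (unlocked). It slides through the gate's thickness, from the front towards the bin, and stays where it is put (about 3 N friction). While it is less than about 0.009 the grip latch is blocked
- latch (a joint): grip latch on the gate's top, value in m: 0 bolted, 0.012 fully squeezed. Its blue tab slides along the gate towards the hinge against a spring (4 N at first, 8 N when fully squeezed) and draws the bolt out of the latch post; the gate is free from about 0.009. It springs back when let go
- gate_hinge (a point): point on the gate's upright hinge axis, 206 mm above the bench (the hinge parts end at 172 mm). Turns with the gate: its x axis is the gate's normal pointing from the front to the bin side (the way the red catch is pushed), its -y axis points along the gate from the hinge to its free end, z up
- safety_tab (a point): centre of the red upright push tab at the front of the gate, 6 mm thick (along the gate's x), 24 mm wide (along y), its top at 230 mm; the point is at 206 mm above the bench, 60 mm from the hinge axis along the gate. The tab moves 12 mm towards the safety lug; the parts below the tabs reach up to 179 mm
- safety_lug (a point): centre of the black fixed upright lug at the back of the gate, facing the red tab, 6 mm thick, 24 mm wide, top at 230 mm; the point is at 206 mm. 52 mm over the outer faces of red tab and lug when locked, 40 mm when home. It does not move on the gate
- latch_tab (a point): centre of the blue upright tab of the grip latch, 8 mm thick (along the gate's y), 32 mm wide (along x), top at 230 mm; the point is at 206 mm, 156 mm from the hinge axis along the gate when bolted. Moves 12 mm towards the latch lug; parts below and beside it reach up to 178 mm
- latch_lug (a point): centre of the black fixed upright lug of the grip latch, 8 mm thick, 32 mm wide, top at 230 mm; the point is at 206 mm, 116 mm from the hinge axis along the gate. 48 mm over the outer faces of blue tab and lug when bolted, 36 mm when fully squeezed
- bin_center (a point): bystander: yellow sharps bin with orange lid, 122 x 138 x 144 mm tall, standing loose in the holder behind the gate on its 6 mm base; the point is its centre, half-way up
- rack_center (a point): bystander: white tube rack with capped blood tubes, 70 x 150 mm, 108 mm tall, to the robot's right; the point is its centre, half-way up
- washbottle_center (a point): bystander: white wash bottle with green cap and bent spout, 62 mm diameter, body 142 mm tall, spout to 171 mm, in front of the gate's latch end, outside its sweep; the point is its centre axis, 71 mm up
- slidebox_center (a point): bystander: blue flat slide box, 92 x 172 x 30 mm, lying to the robot's left; the point is its centre
Things that resemble listed ones, but are neither listed nor needed, are in the scene too. Leave any black or green look-alike of the part that bears bin_center alone.

How it is judged:
On the way, in this order (a step that is already met when the one before it is completed fails the run):
1. the red safety catch is squeezed home while the gate is shut and the grip latch is bolted (value of joint safety above 0.0095 m and value of joint latch below 0.004 m and value of joint gate below 0.05 rad), for 0.1 s.
2. the grip latch is squeezed so that its bolt is drawn, the gate still shut (value of joint latch above 0.0085 m and value of joint gate below 0.15 rad), for 0.05 s.
3. the gate is swung past its detent with the hand on it (value of joint gate above 1.1 rad and contact force between the fingers and gate above 0.5 N), for 0.05 s.
At the end, for the whole second after the job is handed in: Gate at rest over 1.3 rad (75 deg) open, held by the fingers (over 1 N on the gate or its catches), nothing else propping it; safety catch still over 7 mm; bin within 20 mm, rack, wash bottle and slide box within 25 mm of their places, all upright (0.1 rad) (value of joint gate above 1.3 rad and velocity of joint gate between -0.15 and 0.15 rad/s and contact force between the fingers and gate above 1 N and value of joint safety above 0.007 m and contact force between gate and bin below 0.3 N and contact force between gate and rack below 0.3 N and contact force between gate and washbottle below 0.3 N and contact force between gate and slidebox below 0.3 N and distance of bin_center from where it was at the start of the episode below 0.02 m and distance of each of rack_center, washbottle_center, slidebox_center from where it was at the start of the episode below 0.025 m and angle between each of bin_center, rack_center, washbottle_center's own z axis and vertical below 0.1 rad); the arm keeps its last pose, push and grip.
It fails at once if the sharps bin is displaced (distance of bin_center from where it was at the start of the episode above 0.02 m).
It fails at once if the tube rack is displaced (distance of rack_center from where it was at the start of the episode above 0.025 m).
It fails at once if the wash bottle is displaced (distance of washbottle_center from where it was at the start of the episode above 0.025 m).
It fails at once if the slide box is displaced (distance of slidebox_center from where it was at the start of the episode above 0.025 m).
It also fails if it takes over 50 s, if anything falls off the work surface, if the arm or the gripper's body presses on something with over 40 N, if the wrist force passes 120 N, or if a joint passes its speed limit or range.

ROBOT

A 6-joint arm with a two-finger parallel gripper is mounted at the origin on the work surface. World frame = base frame: x ahead of the robot, y to its left, z up, the work surface at z = 0. Lengths are in m, angles in rad, forces in N, time in s.
With the tool pointing down it reaches from about 0.25 to 0.775 m from the base axis. Payload 4 kg.
Tool frame: the origin (TCP) lies at the very end of the fingers, on their centre line; the grasp point (between the pads) lies 19 mm behind it; x points along the fingers, y is the direction in which the jaws open and shut, and the axes are right-handed (so a half turn about x gives the same grasp; the last joint's range is limited). The gripper opens to 94 mm and grips with 3 to 60 N. Pads are 16 mm wide; open, the fingers measure 119 mm over their backs; the gripper's body (75 mm by 177 mm) begins 78 mm behind the grasp point.
Start: joints at [1.182, 0.087, 1.371, -0, 1.684, -0.103], TCP at [0.155, 0.528, 0.206] pointing down, gripper open.
Joint ranges: [-3.1, 3.1], [-0.76, 2.03], [0.27, 2.55], [-1.08, 4.22], [0.17, 2.65], [-2.57, 2.57]. Speed limits (rad/s): [2.79, 2.79, 3.14, 3.14, 3.14, 3.14].

INTERFACE

Orientations are given as [roll, pitch, yaw] about the fixed x, y, z axes, in that order (R = Rz(yaw) Ry(pitch) Rx(roll)).
In Python, from bench import robot gives the robot as it stands.
- The arm moves only by the tool carry_out, never from a script. Its argument "targets" is a list of rows, each a list of 5 numbers: the closure, from 0 (fully open) to 1 (shut), then the shift along the tool's x, y, z in cm, then the turn about the tool's x in degrees. In form: [[fingers, tx, ty, tz, turn], ...]. A call has 1 to 20 rows; each row shifts and turns the commanded pose from where the row before left it, along the tool's axes as they then stand; what a row does not reach is not made up. A row lasts 1/10 s, in which the tool goes at most 50 mm and 8.59 degrees, less where a joint would pass 70% of its speed; a pose out of reach is approached as far as the arm can. A call is refused whole if a number of a shift passes 5 or a number of a turn 8.59, either way. A call with a gripper value outside its range is refused whole. The fingers move at their own pace and stop on an object; the grip force is fixed at half the most. Time passes only in rows, so rows that do not move let the fingers close. It gives the time, the measured TCP pose, the force and the opening at its end, in the units of the state.
- robot.get_obs(): the state, without advancing time (a new reading comes with each control period).
- robot.snapshot(name): name is "scene" or "top" or "wrist"; returns a dict with "image" (384x512x3 uint8, red, green, blue), "camera_matrix" (3x3 intrinsics, pixels), "pose" (4x4, takes a point from camera to world coordinates). Camera axes: x right, y up, looking along -z (the intrinsics and any distortion apply to the point x, -y, -z); pixel columns grow to the right and rows downward; lengths in m; the calibration is good to about 2 mm. A picture is of the moment at which its call begins. There is no depth.
- robot.close_job(): hands the job in, once; it reports no verdict.
The state is a dict: "time": time; "joint_positions": joint angles; "qvel": joint speeds; "joint_torque": joint torques, N m; "tool_pos": TCP position; "ee_rot": TCP orientation; "wrist_force": force on the tool from outside, world axes, zero at the start; "wrist_torque": the same for the moment, N m; "width": finger opening in m.
Only numpy, scipy, OpenCV 4.12 (cv2) and the standard library are available. Lean on these libraries where they do the work, as an engineer would, in place of code of your own. Each camera call takes 0.05 s, during which the arm holds its last target. There are 200 camera calls.

## Working session

There is one attempt and no reset: what is moved stays moved. The work goes in short steps, Python scripts to look and compute and a tool call to move; the robot and the scene stay as the last step left them, time stands still between calls to the robot, and variables do not carry over. Pictures are saved under pics/ and viewed, about 8 in all and at most 12, crops included, and the job is handed in when it is done.

Besides the shell and the picture viewer there is one more tool, called after "Request:" by a JSON object that holds its "name" and its "arguments". carry_out: Moves the arm, as the interface text tells. Its arguments: {"type":"object","properties":{"targets":{"type":"array","items":{"type":"array","items":{"type":"number"}}}},"required":["targets"]}

```bash
mkdir -p pics; ls
cat > h.py <<'E'
import numpy as np, cv2
from bench import robot
def snap(name,fn=None):
    s=robot.snapshot(name); im=cv2.cvtColor(s["image"],cv2.COLOR_RGB2BGR)
    if fn: cv2.imwrite("pics/"+fn,im)
    return im,np.array(s["camera_matrix"]),np.array(s["pose"])
def ray(K,P,u,v):
    d=np.linalg.inv(K)@[u,v,1.]; d=P[:3,:3]@(d*[1,-1,-1]); return P[:3,3],d
def onz(K,P,u,v,z):
    o,d=ray(K,P,u,v); return o+d*(z-o[2])/d[2]
def proj(K,P,X):
    c=P[:3,:3].T@(np.array(X)-P[:3,3]); p=K@(c*[1,-1,-1]); return p[:2]/p[2]
E
python3 - <<'E'
from h import *
a=snap("scene"); b=snap("top")
np.set_printoptions(precision=3,suppress=True)
for n,x in(("s",a),("t",b)): print(x[1],x[2]); np.savez(n,*x)
cv2.imwrite("pics/s.png",a[0]);cv2.imwrite("pics/t.png",cv2.resize(b[0],(800,600)))
print(robot.get_obs())
E
```

```text
pics
[[402.618   0.    256.079]
 [  0.    402.618 193.691]
 [  0.      0.      1.   ]] [[-0.551 -0.792  0.265  0.924]
 [ 0.835 -0.521  0.178  0.213]
 [-0.003  0.319  0.948  1.208]
 [ 0.     0.     0.     1.   ]]
[[363.98    0.    250.976]
 [  0.    363.98  189.374]
 [  0.      0.      1.   ]] [[ 0.026  0.987 -0.156  0.502]
 [-1.     0.026 -0.003  0.004]
 [ 0.001  0.156  0.988  1.107]
 [ 0.     0.     0.     1.   ]]
{'time': 0.1, 'joint_positions': array([ 1.182,  0.088,  1.372, -0.   ,  1.684, -0.103]), 'qvel': array([ 0.   , -0.003, -0.003, -0.001, -0.   ,  0.001]), 'joint_torque': array([  0.002, -34.125, -30.33 ,   0.072,   0.03 ,  -0.   ]), 'tool_pos': array([0.155, 0.527, 0.204]), 'ee_rot': array([-1.666,  1.569, -1.952]), 'wrist_force': array([-0.27 ,  0.02 ,  0.459]), 'wrist_torque': array([0.023, 0.027, 0.026]), 'width': 0.09398872756036881}
```

View pics/t.png

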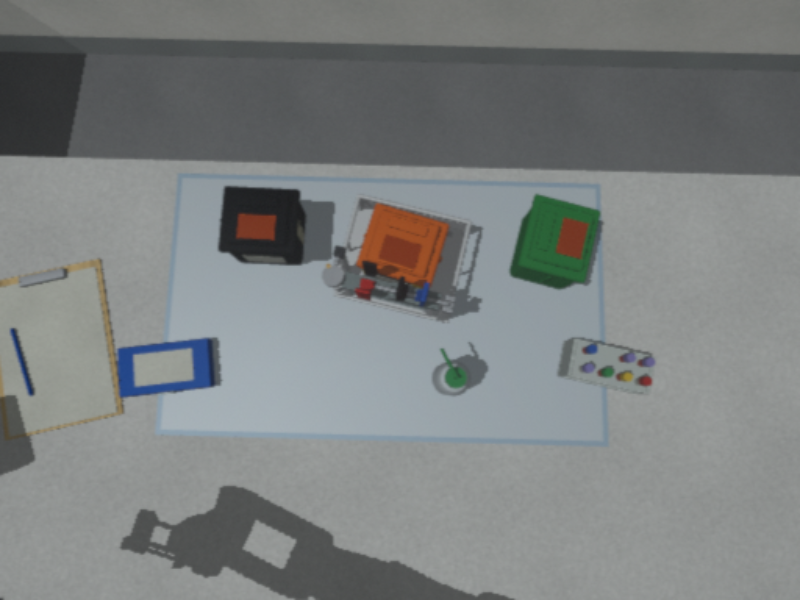

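View pics/s.png

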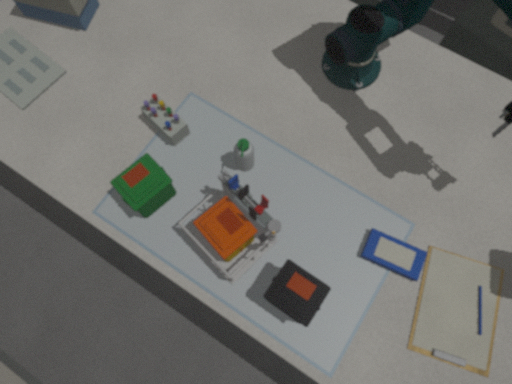

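Top view (800 px wide): the orange-lidded yellow bin is at (400,245) and the gate runs from about (335,285) to (450,310). The red tab is at (366,288), the safety lug at (370,268), the latch lug at (402,289) and the blue tab at (423,294). The wash bottle is at (452,377). The scene view shows the same layout, with blue at (233,182) and red at (262,205).

Run:
```python
from h import *
np.set_printoptions(precision=4,suppress=True)
D={}
boxes={'t':(205,150,300,215),'s':(215,165,285,230)}
for n in 'ts':
    z=np.load(n+'.npz'); im,K,P=[z[k] for k in z.files]
    x0,y0,x1,y1=boxes[n]; hsv=cv2.cvtColor(im,cv2.COLOR_BGR2HSV)
    H,S,V=[hsv[...,i].astype(int) for i in range(3)]
    roi=np.zeros(H.shape,bool); roi[y0:y1,x0:x1]=1
    ms={'red':((H<5)|(H>172))&(S>150)&roi,'blue':(H>105)&(H<130)&(S>130)&roi,'black':(V<50)&roi}
    for c,m in ms.items():
        k,l,st,ce=cv2.connectedComponentsWithStats(m.astype(np.uint8))
        for i in range(1,k):
            if st[i,4]>8: print(n,c,st[i],ce[i],onz(K,P,*ce[i],.225))
    cv2.imwrite(f'pics/{n}c.png',cv2.resize(im[y0:y1,x0:x1],None,fx=6 ,fy=6,interpolation=cv2.INTER_CUBIC))
a=cv2.imread('pics/tc.png');b=cv2.imread('pics/sc.png')
c=np.zeros((max(a.shape[0],b.shape[0]),a.shape[1]+b.shape[1],3),np.uint8);c[:a.shape[0],:a.shape[1]]=a;c[:b.shape[0],a.shape[1]:]=b
cv2.imwrite('pics/c.png',cv2.resize(c,None,fx=.8,fy=.8)); print(c.shape)
```

```text
t red [228 179  11   9  59] [233.5593 183.0508] [0.6557 0.0493 0.225 ]
t blue [266 181   8  13  55] [270.0182 187.7273] [ 0.6463 -0.0406  0.225 ]
t black [233 168   8   9  54] [236.4815 171.8704] [0.6839 0.043  0.225 ]
t black [254 178   7  14  64] [256.9219 185.5469] [ 0.6509 -0.0083  0.225 ]
s red [255 206   9   8  42] [259.     208.8333] [0.6788 0.0568 0.225 ]
s blue [229 176   9  13  58] [233.4828 181.9138] [ 0.6543 -0.0387  0.225 ]
s black [239 188   8  11  46] [242.587  192.8696] [ 0.6662 -0.002   0.225 ]
s black [250 209   6  10  35] [252.2286 213.2571] [0.698  0.0489 0.225 ]
(390, 990, 3)
```

View pics/c.png

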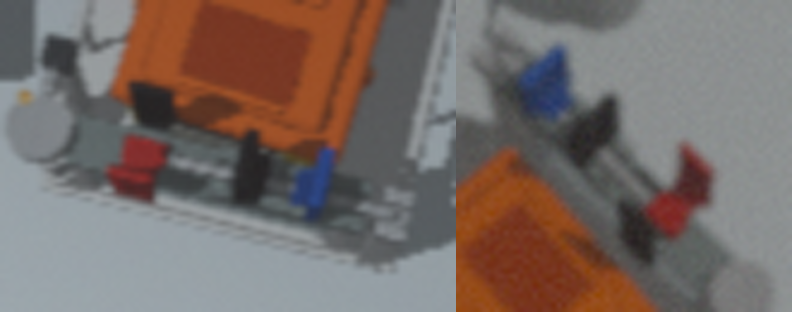

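Crop, top half: blue tab top strip at (326,183), latch lug at (250,168), red tab top at (140,165), safety lug top at (153,86), and the front rail edge runs from (40,185) to (390,268). Scene half: blue top at about (553,70), latch lug at (605,115), red at (695,178).

Run:
```python
from h import *
np.set_printoptions(precision=4,suppress=True)
z=np.load('t.npz'); im,K,P=[z[k] for k in z.files]
f=lambda a,b,h:onz(K,P,205+a/4.8,150+b/4.8,h)
for n,a,b,h in [('blue',326,183,.23),('latchlug',250,168,.23),('red',140,165,.23),('slug',153,86,.23),('hingecap',40,125,.172),('raila',40,185,.156),('railb',390,268,.156)]:
    print(n,f(a,b,h))
d=f(390,268,.156)-f(40,185,.156); print(np.degrees(np.arctan2(-d[0],-d[1])),np.linalg.norm(d))
# rotation of tool
from scipy.spatial.transform import Rotation as R
o=robot.get_obs(); print(R.from_euler('xyz',o['ee_rot']).as_matrix())
w=snap("wrist"); print(w[1],w[2]);
```

```text
blue [ 0.6447 -0.0474  0.23  ]
latchlug [ 0.6515 -0.0086  0.23  ]
red [0.6515 0.0474 0.23  ]
slug [0.6928 0.0421 0.23  ]
hingecap [0.6821 0.1055 0.172 ]
raila [0.6516 0.1058 0.156 ]
railb [ 0.6106 -0.0875  0.156 ]
11.967268423845976 0.19764280526108535
[[-0.0007  0.2819  0.9594]
 [-0.0018  0.9594 -0.2819]
 [-1.     -0.002  -0.0002]]
[[282.4766   0.     257.0109]
 [  0.     282.4766 192.8229]
 [  0.       0.       1.    ]] [[ 0.2817 -0.9232 -0.2613  0.0773]
 [ 0.9595  0.2705  0.0785  0.5503]
 [-0.0018 -0.2728  0.9621  0.3842]
 [ 0.      0.      0.      1.    ]]
```

Request:
{"name": "carry_out", "arguments": {"targets": [[0,-0.8,0,0,7.1],[0,-0.8,0,0,7.1],[0,-0.8,0,0,7.1],[0,-0.8,0,0,7.1],[0,-0.8,0,0,7.1],[0,-0.8,0,0,7.1],[0,-0.8,0,0,7.1],[0,-0.8,0,0,7.1],[0,-0.8,0,0,7.1],[0,-0.8,0,0,7.1],[0,-0.8,0,0,7.1],[0,-0.8,0,0,7.1]]}}

```text
time: 1.35
tool_pos: [0.155, 0.5275, 0.3013]
ee_rot: [-0.192, 1.57, -1.97]
wrist_force: [-0.2, 1.1, 0.9]
width: 0.0939
```

Request:
{"name": "carry_out", "arguments": {"targets": [[0,0,3,1.8,0],[0,0,3,1.8,0],[0,0,3,1.8,0],[0,0,3,1.8,0],[0,0,3,1.8,0],[0,0,3,1.8,0],[0,0,3,1.8,0],[0,0,3,1.8,0],[0,0,3,1.8,0],[0,0,3,1.8,0],[0,0,3,1.8,0],[0,0,3,1.8,0],[0,0,3,1.8,0],[0,0,3,1.8,0],[0,0,3,1.8,0],[0,0,3,1.8,0],[0,0,3,1.8,0],[0,0,3,1.8,0],[0,0,3,1.8,0],[0,0,3,1.8,0]]}}

```text
time: 3.35
tool_pos: [0.6714, 0.0535, 0.3008]
ee_rot: [-1.555, 1.57, 2.956]
wrist_force: [0.5, 0.6, 0.6]
width: 0.0942
```

```bash
cat >> h.py <<'E'
from scipy.spatial.transform import Rotation as Rot
def tool():
    o=robot.get_obs(); M=Rot.from_euler('xyz',o['ee_rot']).as_matrix()
    return o['tool_pos'],M,np.degrees(np.arctan2(M[1,1],M[0,1]))
E
python3 - <<'E'
from h import *
w=snap("wrist"); np.savez('w1',*w); im=w[0]
for h in(.15,.2): print(onz(w[1],w[2],0,0,h),onz(w[1],w[2],511,383,h))
for X in [(.6447,-.0474,.23),(.6515,-.0086,.23),(.6515,.0474,.23),(.6928,.0421,.23)]: print(proj(w[1],w[2],X))
cv2.imwrite('pics/w1.png',cv2.resize(im,(800,600))); print(tool())
E
```

```text
[0.45112774 0.29276184 0.15      ] [ 0.981196   -0.32715913  0.15      ]
[0.48674632 0.26843859 0.2       ] [ 0.93663037 -0.25770603  0.2       ]
[252.58714804 298.00978444]
[251.29299165 263.92478799]
[239.02986258 211.8135203 ]
[283.2836323  208.73569429]
(array([0.67447375, 0.04882973, 0.29817409]), array([[-1.35720743e-03,  9.78510727e-01, -2.06191453e-01],
       [-2.99012501e-03, -2.06194692e-01, -9.78506417e-01],
       [-9.99994609e-01, -7.11497959e-04,  3.20571837e-03]]), np.float64(-11.89944719225467))
```

View pics/w1.png

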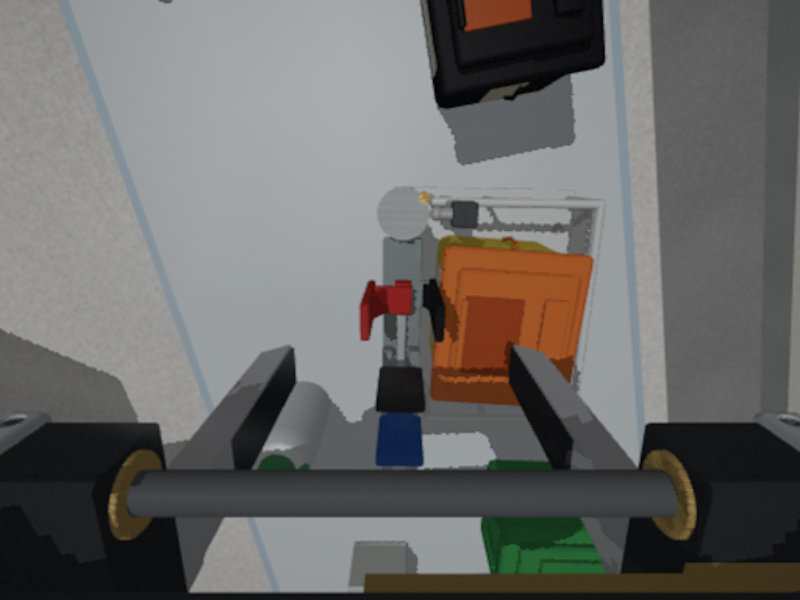

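Wrist view (800 px wide): red tab outer top edge at column 361, rows 305–338, and safety lug outer top edge at column 444, rows 305–340. The latch lug is at columns 378–425 with its far top edge at row 410. The blue tab is at columns 377–423 with its far top edge at row 466, and the hinge cap is at (403,213).

Run:
```python
from h import *
np.set_printoptions(precision=4,suppress=True)
z=np.load('w1.npz'); im,K,P=[z[k] for k in z.files]
f=lambda a,b,h=.23:onz(K,P,a/1.5625,b/1.5625,h)
red=f(361,321.5);lug=f(444,322.5);bl=f(400,466);ll=f(401.5,410);hc=f(403,213,.172)
print(red,lug,np.linalg.norm(red-lug),(red+lug)/2); print(ll,bl,np.linalg.norm(ll-bl)); print('width',np.linalg.norm(f(377,466)-f(423,466)))
d=bl-hc; print('hinge',hc,'yaw hinge-blue',np.degrees(np.arctan2(-d[0],-d[1])),np.linalg.norm(d[:2]))
d=lug-red; print('yaw',np.degrees(np.arctan2(-d[1],d[0])))
# enlarged crop, tabs
cv2.imwrite('pics/w1c.png',cv2.resize(im[170:310,215:305],None,fx=5,fy=4.25,interpolation=cv2.INTER_NEAREST))
M=tool()
print(M)
```

```text
[0.6455 0.0547 0.23  ] [0.694  0.0442 0.23  ] 0.04965104910061393 [0.6697 0.0495 0.23  ]
[ 0.6574 -0.0081  0.23  ] [ 0.6481 -0.0484  0.23  ] 0.0413585354075253
width 0.03037504090655908
hinge [0.682  0.1077 0.172 ] yaw hinge-blue 12.2470247994538 0.1597081087888288
yaw 12.253011628820758
(array([0.6745, 0.0488, 0.2982]), array([[-0.0014,  0.9785, -0.2062],
       [-0.003 , -0.2062, -0.9785],
       [-1.    , -0.0007,  0.0032]]), np.float64(-11.89944719225467))
```

Request:
{"name": "carry_out", "arguments": {"targets": [[0,0.9,0.1,0,0],[0,0.9,0,0,0],[0,0.9,0,0,0],[0,0.9,0,0,0],[0,0.9,0,0,0],[0,0.9,0,0,0],[0,0.9,0,0,0],[0,0.9,0,0,0],[0,0.9,0,0,0],[0,0.9,0,0,0],[0,0.9,0,0,0],[0,0.9,0,0,0],[0.25,0,0,0,0],[0.25,0,0,0,0],[0.25,0,0,0,0]]}}

```text
time: 4.9
tool_pos: [0.6719, 0.0544, 0.1942]
ee_rot: [1.857, 1.57, 0.084]
wrist_force: [0.6, -0.5, 0.2]
width: 0.0736
```

Run:
```python
from h import *
w=snap("wrist"); np.savez('w2',*w); cv2.imwrite('pics/w2.png',cv2.resize(w[0],(800,600)))
print(tool(),robot.get_obs()['wrist_force'],robot.get_obs()['width'])
```

```text
(array([0.67198211, 0.05445093, 0.19434928]), array([[ 1.54242471e-03,  9.79662923e-01, -2.00644407e-01],
       [ 9.61106509e-05, -2.00644790e-01, -9.79664054e-01],
       [-9.99998806e-01,  1.49177398e-03, -4.03635525e-04]]), np.float64(-11.574680195185646)) [0.71026337 0.69174415 0.26446993] 0.07156403707519712
```

View pics/w2.png

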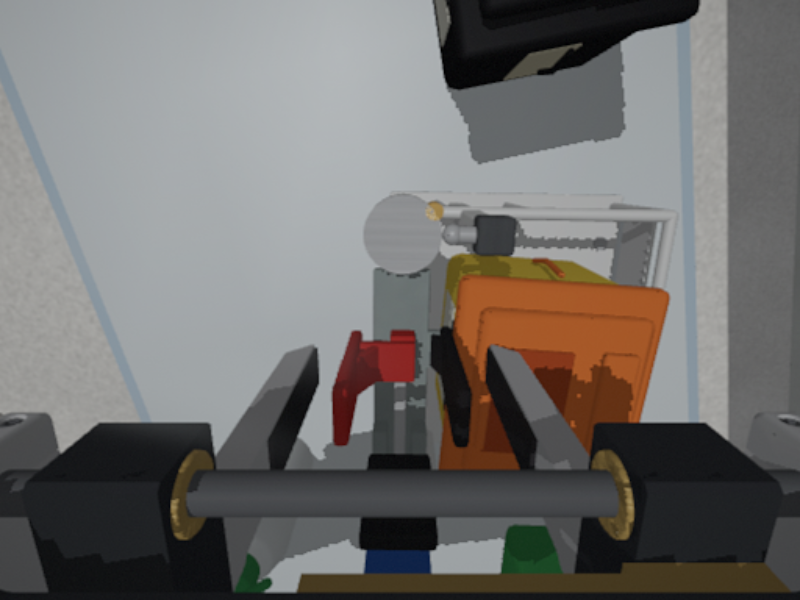

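The fingers straddle red tab (343,440) and lug (460,440), with clear gaps on both sides, so I correct by about 5 mm and squeeze.

Request:
{"name": "carry_out", "arguments": {"targets": [[0.25,0.2,0.25,0.25,0],[0.25,0.2,0.25,0.25,0],[0.25,0,0,0,0],[0.6,0,0,0,0],[0.6,0,0,0,0],[0.7,0,0,0,0],[0.7,0,0,0,0],[0.8,0,0,0,0],[0.8,0,0,0,0],[0.8,0,0,0,0],[0.8,0,0,0,0],[0.8,0,0,0,0]]}}

```text
time: 6.15
tool_pos: [0.6763, 0.0481, 0.1894]
ee_rot: [1.497, 1.569, -0.276]
wrist_force: [5.1, -2.4, -0.9]
width: 0.0387
```

Request:
{"name": "carry_out", "arguments": {"targets": [[0.25,0,0,0,0],[0.25,0,0,0,0],[0.25,0,0,0,0],[0.25,-1,0,0,0],[0.25,-1.5,0,0,0],[0.25,-1.5,0,0,0],[0.25,-1.5,0,0,0],[0.25,-1.5,0,0,0],[0.25,0,-0.25,2.3,0],[0.25,0,-0.25,2.3,0],[0.25,0,-0.25,2.4,0]]}}

```text
time: 7.25
tool_pos: [0.6544, -0.0189, 0.2619]
ee_rot: [1.705, 1.567, -0.067]
wrist_force: [-0.1, 0.1, 0.3]
width: 0.0705
```

Request:
{"name": "carry_out", "arguments": {"targets": [[0.25,0,0,0,-7.5],[0.25,0,0,0,-7.5],[0.25,0,0,0,-7.5],[0.25,0,0,0,-7.5],[0.25,0,0,0,-7.5],[0.25,0,0,0,-7.5],[0.25,0,0,0,-7.5],[0.25,0,0,0,-7.5],[0.25,0,0,0,-7.5],[0.25,0,0,0,-7.5],[0.25,0,0,0,-7.5],[0.25,0,0,0,-7.2],[0.25,0,0,0,0]]}}

```text
time: 8.55
tool_pos: [0.6545, -0.0186, 0.2616]
ee_rot: [0.147, 1.568, -0.061]
wrist_force: [-0.7, 0.3, -0.2]
width: 0.0707
```

Run:
```python
from h import *
w=snap("wrist"); np.savez('w3',*w); cv2.imwrite('pics/w3.png',cv2.resize(w[0],(800,600)))
for X in [(.6574,-.0081,.23),(.6481,-.0484,.23),(.6455+.0117,.0547-.0025,.23),(.694,.0442,.23)]: print(proj(w[1],w[2],X)*1.5625)
print(tool(),robot.get_obs()['wrist_force'],robot.get_obs()['width'])
```

```text
[422.69291433 341.92693241]
[341.69307747 340.46339644]
[540.21926679 318.45600673]
[533.54031476 386.42346504]
(array([ 0.65448367, -0.01853761,  0.26127588]), array([[ 2.44876130e-03,  2.08160130e-01,  9.78091695e-01],
       [-1.23487069e-04,  9.78094683e-01, -2.08160457e-01],
       [-9.99996994e-01,  3.88953593e-04,  2.42082549e-03]]), np.float64(77.98544617396033)) [ 0.08230842 -0.31778546 -0.17759888] 0.0704027717567862
```

View pics/w3.png

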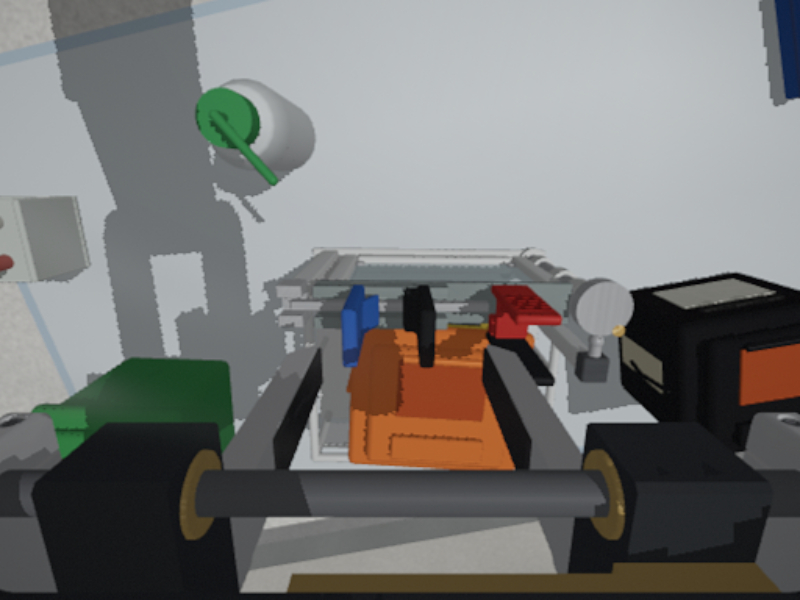

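The latch lug is at (425,330), the blue tab at (350,335) and the red tab at (525,310), home where predicted. Descending and squeezing the latch.

Request:
{"name": "carry_out", "arguments": {"targets": [[0.25,1,0,0,0],[0.25,1,0,0,0],[0.25,1,0,0,0],[0.25,1,0,0,0],[0.25,1,0,0,0],[0.25,1,0,0,0],[0.25,1.1,0,0,0],[0.25,0,0,0,0],[0.25,0,0,0,0],[0.6,0,0,0,0],[0.6,0,0,0,0],[0.7,0,0,0,0],[0.8,0,0,0,0],[0.8,0,0,0,0],[0.8,0,0,0,0],[0.8,0,0,0,0],[0.8,0,0,0,0]]}}

```text
time: 10.3
tool_pos: [0.6546, -0.0195, 0.1894]
ee_rot: [-0.555, 1.568, -0.763]
wrist_force: [0.2, -4.8, 3.5]
width: 0.0354
```

Request:
{"name": "carry_out", "arguments": {"targets": [[0.8,0,0.03,-0.91,4],[0.8,0,0.03,-0.91,4],[0.8,0,0.03,-0.91,4],[0.8,0,0.03,-0.91,4],[0.8,0,0.03,-0.91,4]]}}

```text
time: 10.8
tool_pos: [0.6127, -0.002, 0.1893]
ee_rot: [0.274, 1.568, -0.286]
wrist_force: [4.7, -1.6, 2.3]
width: 0.0357
```

Run:
```python
from h import *
p,M,a=tool(); v=p[:2]-[.682,.1077]; o=robot.get_obs()
print(p,a,np.linalg.norm(v),77.9-a,90-np.degrees(np.arctan2(-v[0],-v[1]))-77.8, o['wrist_force'],o['wrist_torque'],o['width'])
```

```text
[ 0.61273333 -0.00199196  0.1893283 ] 57.927228157530685 0.12973125131162133 19.97277184246932 -20.070991867675076 [ 4.74144882 -1.56073071  2.31638217] [-1.143893   -0.27822711 -0.33574085] 0.0357274674778104
```

Request:
{"name": "carry_out", "arguments": {"targets": [[0.8,0,0.03,-0.91,4],[0.8,0,0.03,-0.91,4],[0.8,0,0.03,-0.91,4],[0.8,0,0.03,-0.91,4],[0.8,0,0.03,-0.91,4],[0.8,0,0.03,-0.91,4],[0.8,0,0.03,-0.91,4],[0.8,0,0.03,-0.91,4],[0.8,0,0.03,-0.91,4],[0.8,0,0.03,-0.91,4]]}}

```text
time: 11.8
tool_pos: [0.5588, 0.0689, 0.1893]
ee_rot: [1.33, 1.565, 0.073]
wrist_force: [9.5, -1.8, 1.3]
width: 0.0355
```

Request:
{"name": "carry_out", "arguments": {"targets": [[0.8,0,0.03,-0.91,4],[0.8,0,0.03,-0.91,4],[0.8,0,0.03,-0.91,4],[0.8,0,0.03,-0.91,4],[0.8,0,0.03,-0.91,4],[0.8,0,0.03,-0.91,4],[0.8,0,0.03,-0.91,4],[0.8,0,0.03,-0.91,4],[0.8,0,0,0,0],[0.8,0,0,0,0],[0.8,0,0,0,0]]}}

```text
time: 12.9
tool_pos: [0.5571, 0.1395, 0.1892]
ee_rot: [1.728, 1.564, -0.085]
wrist_force: [10.7, -4.2, 1.7]
width: 0.0359
```

Run:
```python
from h import *
p,M,a=tool(); v=p[:2]-[.682,.1077]; o=robot.get_obs()
print(p,a,np.linalg.norm(v),77.9-a, o['wrist_force'],o['wrist_torque'],o['width'])
w=snap("wrist"); t=snap("top")
cv2.imwrite('pics/end.png',np.vstack([cv2.resize(w[0],(400,300)),cv2.resize(t[0][100:280,100:340],(400,300))]))
```

```text
[0.55710943 0.13952098 0.18923278] -13.91011532871837 0.12888068179155146 91.81011532871838 [10.6619628  -4.21854656  1.69338701] [-0.82941602 -0.56891485 -0.00663275] 0.035866957901471604
```

View pics/end.png

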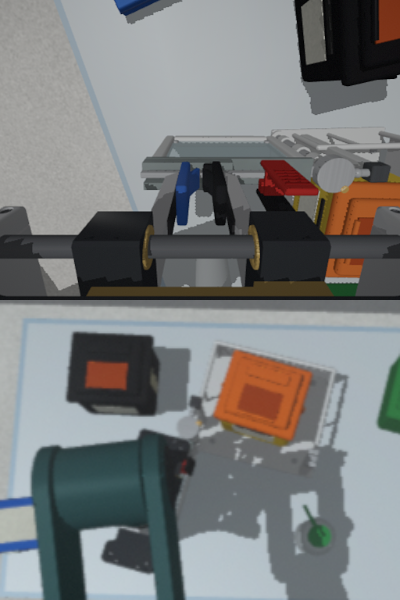

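The gate stands open with the blue tab (185,190) and lug (212,190) still held between the fingers. The bin and wash bottle are undisturbed, so I hand the job in.

```bash
python3 -c "
from bench import robot
print(robot.close_job())"
```

```text
the job is handed in; nothing more can be done
None
```

The gate is open and still held. I squeezed the red safety catch home, then squeezed the grip latch, swung the gate about 92° past its detent, and handed the job in at about 13 s.

- **Safety catch:** the fingers closed to 38.7 mm over the red tab and lug (40 mm nominal when home). The wrist picture taken afterwards showed the red tab in its home place.
- **Latch:** the fingers read 35–36 mm over the blue tab and lug throughout (36 mm when fully squeezed), so the grip did not slip. The arc radius stayed at about 129–130 mm.
- **Final hold:** the wrist force was about 11–12 N, a little more than the spring alone. The rest is probably strain from a millimetre or so of error in my hinge estimate.
- **Bystanders:** the last top view showed the bin and wash bottle undisturbed. The arm partly hid the slide box and the tube rack was outside that crop, so I did not re-measure either one; the arm did not touch them as far as I could tell.
- **TCP reading:** it was off by about 5 mm after the first descent, and I corrected that before the first squeeze.

No check failed. The gate angle comes from the tool's rotation, since the joint values cannot be read directly.

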